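Trip the roller limit switch of the vial transport

ROBOT

A 7-joint arm with a two-finger parallel gripper is mounted at the origin on the work surface. World frame = base frame: x ahead of the robot, y to its left, z up, the work surface at z = 0. Lengths are in m, angles in degrees, forces in N, time in s.
With the tool pointing down it reaches from about 0.4 to 0.875 m from the base axis. Payload 19.3 kg.
Tool frame: the origin (TCP) lies at the very end of the fingers, on their centre line; the grasp point (between the pads) lies 19 mm behind it; z points along the fingers, y is the direction in which the jaws open and shut (so a half turn about z gives the same grasp; the last joint's range is limited). The gripper opens to 85 mm and grips with 20 to 120 N. Pads are 22 mm wide; open, the fingers measure 114 mm over their backs; the gripper's body (76 mm by 85 mm) begins 54 mm behind the grasp point. The pads swing forward as they close: fully open they stand 13 mm farther back than shut.
Start: joints at [64.504, 29.874, -2.08, 91.645, 1.215, 58.505, -6.463], TCP at [0.229, -0.582, 0.231] pointing down, gripper open.
Joint ranges: [-166.77, 166.77], [-17.47, 122.26], [-85.68, 81.53], [9.62, 139.38], [-72.42, 252.41], [9.2, 110.78], [-144.41, 144.41]. Speed limits (degrees/s): [108.29, 108.29, 136.94, 136.94, 172.46, 172.46, 172.46].

INTERFACE

Orientations are given as a 3x3 rotation matrix whose columns are the frame's x, y, z axes.
In Python, from cell import manip gives the robot as it stands. The module is installed in compiled form; this text tells all that it offers.
- The arm moves only by the tool jog_arm, never from a script. Its argument "moves" is a list of rows, each an object of numbers: "x", "y", "z": the shift along the world's x, y, z scaled (see below); "rx", "ry", "rz": the turn, a rotation vector about the world's x, y, z scaled (see below); "jaw": the opening, from -1 (shut) to 1 (fully open), so that 0 is half open. A call has 1 to 12 rows; each row is the pose to reach, as a shift and turn from the pose measured when the call began; what a row does not reach only later rows make up. The controller multiplies each number of a shift by 12 cm and each number of a turn by 120 degrees. A row lasts 1/12 s, in which the tool goes at most 41.7 mm and 7.16 degrees, less where a joint would pass 70% of its speed; a pose out of reach is approached as far as the arm can. A call with a number of a shift or a turn outside -1 to 1 is refused whole. A call with a gripper value outside its range is refused whole. The fingers move at their own pace and stop on an object; "grip_force" is the grip in N (left out, the last holds). Time passes only in rows, so rows that repeat a pose let the fingers close. It gives the time, the measured TCP pose, the force and the opening at its end, in the units of the state.
- manip.state(): the state, without advancing time (a new reading comes with each control period).
- manip.snapshot(name): name is "side" or "top" or "wrist"; returns the picture (400x640x3 uint8, red, green, blue); there is no depth.
- manip.get_calibration(name): a dict with "mtx" (3x3 intrinsics, pixels), "k1" (the pictures are not rectified: a ray, as slopes to the right and down, at radius r is drawn at 1 + k1 r^2 times it, then the intrinsics apply), "position" and "rotation" of the camera in the world. Camera axes: x right, y down, z forward; pixel columns grow to the right and rows downward; lengths in m; the calibration is good to about 2 mm. A picture is of the moment at which its call begins: read the wrist's pose just before it. get_calibration takes no time and is no camera call; for the wrist camera it gives the pose at the moment of the call.
- manip.hand_in(): hands the job in, once; it reports no verdict.
The state is a dict: "clock": time; "qpos": joint angles; "dq": joint speeds; "effort": joint torques, N m; "ee_pos": TCP position; "tcp_rot": TCP orientation; "ft_force": force on the tool from outside, world axes, zero at the start; "moment": the same for the moment, N m; "finger_gap": finger opening in m.
Only numpy, scipy, OpenCV 4.12 (cv2) and the standard library are available. Lean on these libraries where they do the work, as an engineer would, in place of code of your own. Each camera call takes 0.05 s, during which the arm holds its last target.

TASK

The vial transport on the lab bench has a limit switch standing at either end of its rail. To check the one with the roller (the small wheel on a flat arm), push its roller arm sideways, either way along the line of the rail, until it leans well over and the switch trips; hold it there for about a second, then let go so that it springs back upright. Do not trip the other switch, the one with the plain wire whisker.

Things in the scene. Friction and masses are not known exactly. Their poses are not given: they have to be found in the camera images.
- roller (a point): Centre of the roller, an off-white nylon wheel (22 mm diameter, 14 mm wide) atop a flat steel arm 12 mm wide, 157 mm above the bench when upright. x: the axle, level, pointing away from the grey housing (its face 19 mm behind, its top 43 mm below this point); y: level, the way the arm swings, roughly along the rail; z: up from the pivot, which is 60 mm below. At the height of the roller 100 mm is free on both y sides.
- roller_arm (a joint): Lean of the roller arm in rad: 0 upright, positive to the roller's +y, negative to its -y, hard stops at +-1.05. A light spring brings it back upright when let go (about 3 N at the roller for 0.6 rad). It trips at 0.4 rad either way (roller 23 mm sideways); 0.6 to 0.7 is well over.
- whisker_tip (a point): Tip of the other switch's whisker: a plain upright 4 mm steel wire without a wheel on a like grey housing, 179 mm above the bench, about 340 mm from the roller; which end has which switch varies. y: the way it swings; z: up along the wire.
- whisker (a joint): Lean of the whisker in rad: 0 upright, springs back; it trips at 0.2 rad either way.

How it is judged:
By the outcome, as a careful person would: the job done as asked, in the order asked, and still so for the second after the job is handed in, with the robot touching nothing.
It also fails if it takes over 32 s, if anything falls off the work surface, if the arm or the gripper's body presses on something with over 40 N, if the wrist force passes 120 N, or if a joint passes its speed limit or range.

## Working session

There is one attempt and no reset: what is moved stays moved. The work goes in short steps, Python scripts to look and compute and a tool call to move; the robot and the scene stay as the last step left them, time stands still between calls to the robot, and variables do not carry over. Pictures are saved under pics/ and viewed, and the job is handed in when it is done.

Besides the shell and the picture viewer there is one more tool, called after "Call:" as name(argument=value, ...) on one line, values as JSON. jog_arm: Moves the arm, as the interface text tells. Its arguments: {"type":"object","properties":{"moves":{"type":"array"},"grip_force":{"type":"number"}},"required":["moves"]}

```bash
mkdir -p pics
python3 - <<'E'
from cell import manip
import cv2,json
s=manip.state(); print(s)
for n in("side","top"):
    im=manip.snapshot(n); cv2.imwrite(f"pics/{n}0.png",im[:,:,::-1])
    c=manip.get_calibration(n); print(n,c)
E
```

```text
{'clock': 0.0, 'qpos': array([64.50126259, 29.90962581, -2.08205059, 91.67320719,  1.21550502,
       58.50471833, -6.46337226]), 'dq': array([-0.02572898, -0.01738923, -0.09129749, -0.0328694 , -0.03225683,
        0.06146945,  0.00534634]), 'effort': array([-1.31603443e-03, -9.27121782e+01,  1.97945751e+00, -3.69927800e+01,
        1.77168933e-02,  8.31677404e-03,  2.31260617e-05]), 'ee_pos': array([ 0.22867023, -0.5813041 ,  0.23072409]), 'tcp_rot': array([[ 9.30567281e-01,  3.66120591e-01, -4.99318340e-04],
       [ 3.66120920e-01, -9.30566717e-01,  1.02768307e-03],
       [-8.83930966e-05, -1.13913913e-03, -9.99999347e-01]]), 'ft_force': array([ 0.80651435, -0.16767318,  0.20081919]), 'moment': array([ 0.02828729, -0.07178036, -0.00326216]), 'finger_gap': 0.08527293741565806}
side {'mtx': array([[426.09686502,   0.        , 320.23313792],
       [  0.        , 426.09686502, 192.11478841],
       [  0.        ,   0.        ,   1.        ]]), 'k1': -0.007529799333781475, 'position': array([ 0.14418412, -0.44434553,  0.63213278]), 'rotation': array([[ 0.74300691, -0.36929435,  0.55817776],
       [-0.66895629, -0.43585765,  0.60210098],
       [ 0.02093356, -0.82076171, -0.57088702]])}
top {'mtx': array([[446.01198384,   0.        , 329.94557713],
       [  0.        , 446.01198384, 204.27761364],
       [  0.        ,   0.        ,   1.        ]]), 'k1': 0.02447024363709495, 'position': array([0.42714969, 0.03108128, 0.81642264]), 'rotation': array([[ 0.02961182, -0.97861016,  0.20358117],
       [-0.99955191, -0.02988202,  0.0017472 ],
       [ 0.00437359, -0.20354169, -0.97905651]])}
```

View pics/side0.png

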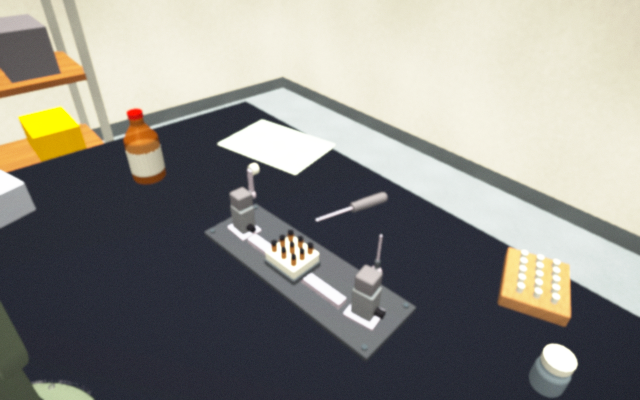

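View pics/top0.png

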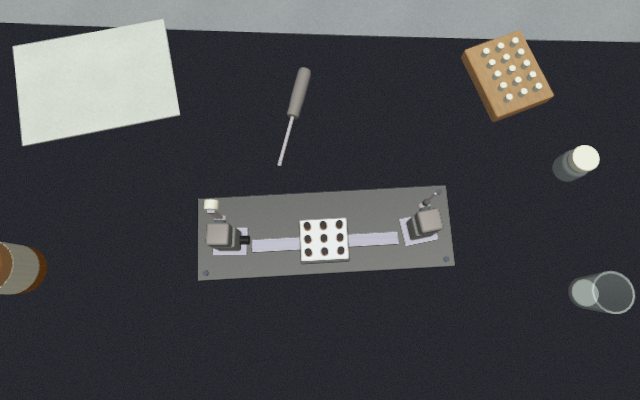

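Run:
```python
import cv2,numpy as np
a=cv2.imread("pics/side0.png")[150:240,215:290]; b=cv2.imread("pics/top0.png")[190:260,190:260]
a=cv2.resize(a,None,fx=5,fy=5,interpolation=2);b=cv2.resize(b,None,fx=5,fy=5,interpolation=2)
o=np.zeros((450,380+360,3),np.uint8);o[:450,:375]=a;o[:350,380:730]=b
cv2.imwrite("pics/crop0.png",o)
```

```text
(no output)
```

View pics/crop0.png

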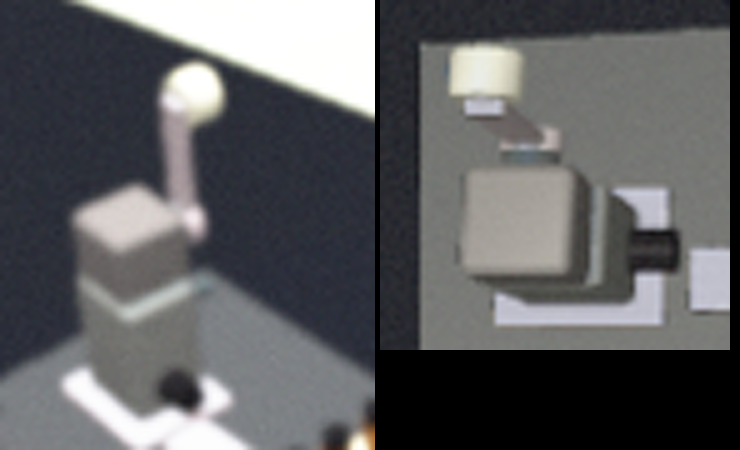

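```bash
cat > h.py <<'E'
import numpy as np,cv2
from cell import manip
def ray(n,u,v,c=None):
    c=c or manip.get_calibration(n);K=c['mtx'];p=np.array([(u-K[0,2])/K[0,0],(v-K[1,2])/K[1,1]])
    q=p.copy()
    for _ in range(10): q=p/(1+c['k1']*(q@q))
    return np.array(c['position']),np.array(c['rotation'])@np.r_[q,1]
def atz(n,u,v,z):
    o,d=ray(n,u,v); return o+d*(z-o[2])/d[2]
def tri(a,b):
    o1,d1=ray(*a);o2,d2=ray(*b)
    t=np.linalg.lstsq(np.c_[d1,-d2],o2-o1,rcond=None)[0]
    return o1+d1*t[0],o2+d2*t[1]
E
python3 - <<'E'
from h import *
print(tri(("side",254,169),("top",211.2,204.4)))
print(atz("side",254,169,.157),atz("top",211.2,204.4,.157))
print("rail",atz("top",252,245.5,.01),atz("top",398,239,.01))
print("whisk",atz("top",437,193,.179),atz("side",381,236,.179))
E
```

```text
(array([0.55941243, 0.21054211, 0.15685844]), array([0.5586557 , 0.21100381, 0.15683351]))
[0.55928875 0.21034704 0.157     ] [0.55862251 0.2109584  0.157     ]
rail [0.51440449 0.1711932  0.01      ] [ 0.53418768 -0.09300528  0.01      ]
whisk [ 0.58137576 -0.12425072  0.179     ] [ 0.57902862 -0.1236395   0.179     ]
```

Call:
jog_arm(moves=[{"z": 0.7,"jaw": -1},{"x": 0.2,"y": 0.5,"z": 0.7,"jaw": -1},{"x": 0.5,"y": 1,"z": 0.7,"rz": -0.07,"jaw": -1},{"x": 0.5,"y": 1,"z": 0.7,"rz": -0.14,"jaw": -1},{"x": 0.5,"y": 1,"z": 0.7,"rz": -0.14,"jaw": -1}], grip_force=30)

```text
schema error: expected keys x, y, z, rx, ry, rz, jaw
```

Call:
jog_arm(moves=[{"x": 0.5,"y": 1,"jaw": -1},{"x": 0.5,"y": 1,"jaw": -1},{"x": 0.5,"y": 1,"jaw": -1},{"x": 0.5,"y": 1,"jaw": -1},{"x": 0.5,"y": 1,"jaw": -1}])

```text
schema error: expected keys x, y, z, rx, ry, rz, jaw
```

Call:
jog_arm(moves=[{"x": 0.4,"y": 1,"jaw": -1},{"x": 0.4,"y": 1,"jaw": -1},{"x": 0.4,"y": 1,"jaw": -1},{"x": 0.4,"y": 1,"jaw": -1},{"x": 0.4,"y": 1,"jaw": -1}])

```text
schema error: expected keys x, y, z, rx, ry, rz, jaw
```

Call:
jog_arm(moves=[{"x": 0.4,"y": 1,"jaw": -1},{"x": 0.4,"y": 1,"jaw": -1},{"x": 0.4,"y": 1,"jaw": -1},{"x": 0.4,"y": 1,"jaw": -1},{"x": 0.4,"y": 1,"jaw": -1}])

```text
schema error: expected keys x, y, z, rx, ry, rz, jaw
```

All keys are needed.

Call:
jog_arm(moves=[{"x": 0,"y": 0,"z": 0.7,"rx": 0,"ry": 0,"rz": 0,"jaw": -1},{"x": 0.2,"y": 0.5,"z": 0.7,"rx": 0,"ry": 0,"rz": 0,"jaw": -1},{"x": 0.5,"y": 1,"z": 0.7,"rx": 0,"ry": 0,"rz": -0.05,"jaw": -1},{"x": 0.5,"y": 1,"z": 0.7,"rx": 0,"ry": 0,"rz": -0.1,"jaw": -1},{"x": 0.5,"y": 1,"z": 0.7,"rx": 0,"ry": 0,"rz": -0.14,"jaw": -1},{"x": 0.5,"y": 1,"z": 0.7,"rx": 0,"ry": 0,"rz": -0.14,"jaw": -1}], grip_force=30)

```text
clock: 0.6
ee_pos: [0.2915, -0.458, 0.3159]
tcp_rot: [[0.997, 0.081, 0.002], [0.081, -0.997, 0.001], [0.002, -0.001, -1.0]]
ft_force: [1.4, 0.3, 0.4]
finger_gap: 0.012
```

Call:
jog_arm(moves=[{"x": 0.5,"y": 1,"z": 0,"rx": 0,"ry": 0,"rz": 0,"jaw": -1},{"x": 0.5,"y": 1,"z": 0,"rx": 0,"ry": 0,"rz": 0,"jaw": -1},{"x": 0.5,"y": 1,"z": 0,"rx": 0,"ry": 0,"rz": 0,"jaw": -1},{"x": 0.5,"y": 1,"z": 0,"rx": 0,"ry": 0,"rz": 0,"jaw": -1},{"x": 0.5,"y": 1,"z": 0,"rx": 0,"ry": 0,"rz": 0,"jaw": -1}])

```text
clock: 1.02
ee_pos: [0.3532, -0.335, 0.316]
tcp_rot: [[0.996, 0.086, 0.002], [0.086, -0.996, 0.002], [0.002, -0.001, -1.0]]
ft_force: [-0.2, 0.4, 0.1]
finger_gap: -0.0002
```

Call:
jog_arm(moves=[{"x": 0.5,"y": 1,"z": 0,"rx": 0,"ry": 0,"rz": 0,"jaw": -1},{"x": 0.5,"y": 1,"z": 0,"rx": 0,"ry": 0,"rz": 0,"jaw": -1},{"x": 0.5,"y": 1,"z": 0,"rx": 0,"ry": 0,"rz": 0,"jaw": -1},{"x": 0.5,"y": 1,"z": 0,"rx": 0,"ry": 0,"rz": 0,"jaw": -1},{"x": 0.5,"y": 1,"z": 0,"rx": 0,"ry": 0,"rz": 0,"jaw": -1}])

```text
clock: 1.43
ee_pos: [0.4145, -0.2126, 0.3159]
tcp_rot: [[0.996, 0.091, 0.002], [0.091, -0.996, 0.002], [0.002, -0.002, -1.0]]
ft_force: [-0.5, -0.4, -0.4]
finger_gap: 0.0
```

Call:
jog_arm(moves=[{"x": 0.5,"y": 1,"z": 0,"rx": 0,"ry": 0,"rz": 0,"jaw": -1},{"x": 0.5,"y": 1,"z": 0,"rx": 0,"ry": 0,"rz": 0,"jaw": -1},{"x": 0.5,"y": 1,"z": 0,"rx": 0,"ry": 0,"rz": 0,"jaw": -1},{"x": 0.5,"y": 1,"z": 0,"rx": 0,"ry": 0,"rz": 0,"jaw": -1},{"x": 0.5,"y": 1,"z": 0,"rx": 0,"ry": 0,"rz": 0,"jaw": -1}])

```text
clock: 1.85
ee_pos: [0.4756, -0.0907, 0.3155]
tcp_rot: [[0.996, 0.095, 0.002], [0.095, -0.996, 0.003], [0.002, -0.003, -1.0]]
ft_force: [0.0, -0.4, -0.1]
finger_gap: 0.0001
```

Call:
jog_arm(moves=[{"x": 0.5,"y": 1,"z": 0,"rx": 0,"ry": 0,"rz": 0,"jaw": -1},{"x": 0.5,"y": 1,"z": 0,"rx": 0,"ry": 0,"rz": 0,"jaw": -1},{"x": 0.5,"y": 1,"z": 0,"rx": 0,"ry": 0,"rz": 0,"jaw": -1},{"x": 0.5,"y": 1,"z": 0,"rx": 0,"ry": 0,"rz": 0,"jaw": -1},{"x": 0.5,"y": 1,"z": 0,"rx": 0,"ry": 0,"rz": 0,"jaw": -1}])

```text
clock: 2.27
ee_pos: [0.5366, 0.0308, 0.3148]
tcp_rot: [[0.995, 0.097, 0.001], [0.097, -0.995, 0.004], [0.001, -0.004, -1.0]]
ft_force: [-0.3, -0.3, -0.4]
finger_gap: 0.0004
```

Call:
jog_arm(moves=[{"x": 0.21,"y": 0.99,"z": 0,"rx": 0,"ry": 0,"rz": 0,"jaw": -1},{"x": 0.21,"y": 0.99,"z": 0,"rx": 0,"ry": 0,"rz": 0,"jaw": -1},{"x": 0.21,"y": 0.99,"z": 0,"rx": 0,"ry": 0,"rz": 0,"jaw": -1},{"x": 0.21,"y": 0.99,"z": -0.3,"rx": 0,"ry": 0,"rz": 0,"jaw": -1},{"x": 0.21,"y": 0.99,"z": -0.6,"rx": 0,"ry": 0,"rz": 0,"jaw": -1},{"x": 0.21,"y": 0.99,"z": -0.8,"rx": 0,"ry": 0,"rz": 0,"jaw": -1},{"x": 0.21,"y": 0.99,"z": -0.8,"rx": 0,"ry": 0,"rz": 0,"jaw": -1},{"x": 0.21,"y": 0.99,"z": -0.8,"rx": 0,"ry": 0,"rz": 0,"jaw": -1}])

```text
clock: 2.93
ee_pos: [0.5619, 0.1474, 0.2185]
tcp_rot: [[0.995, 0.095, -0.001], [0.095, -0.995, 0.003], [-0.0, -0.003, -1.0]]
ft_force: [1.0, -0.5, 0.9]
finger_gap: -0.0002
```

Run:
```python
from h import *
print(manip.state()['ee_pos'])
for n in("side","top"):
    cv2.imwrite(f"pics/{n}1.png",manip.snapshot(n)[:,:,::-1])
```

```text
[0.56193592 0.14740785 0.218502  ]
```

View pics/side1.png

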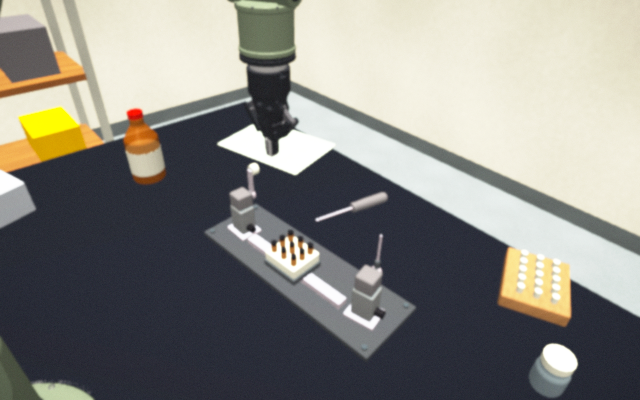

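View pics/top1.png

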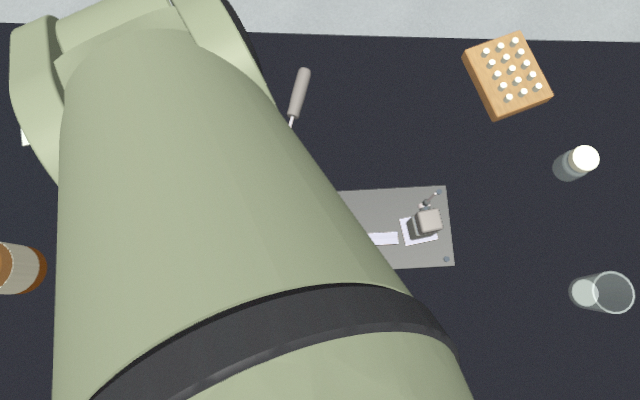

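Call:
jog_arm(moves=[{"x": -0.02,"y": 0,"z": -0.3,"rx": 0,"ry": 0,"rz": 0,"jaw": -1},{"x": -0.02,"y": 0,"z": -0.55,"rx": 0,"ry": 0,"rz": 0,"jaw": -1},{"x": -0.02,"y": 0,"z": -0.68,"rx": 0,"ry": 0,"rz": 0,"jaw": -1},{"x": -0.02,"y": 0,"z": -0.68,"rx": 0,"ry": 0,"rz": 0,"jaw": -1},{"x": -0.02,"y": 0.1,"z": -0.68,"rx": 0,"ry": 0,"rz": 0,"jaw": -1},{"x": -0.02,"y": 0.2,"z": -0.68,"rx": 0,"ry": 0,"rz": 0,"jaw": -1},{"x": -0.02,"y": 0.2,"z": -0.68,"rx": 0,"ry": 0,"rz": 0,"jaw": -1}])

```text
clock: 3.62
ee_pos: [0.5612, 0.1765, 0.1412]
tcp_rot: [[0.995, 0.098, 0.006], [0.098, -0.995, 0.007], [0.007, -0.006, -1.0]]
ft_force: [-0.1, 0.6, 0.3]
finger_gap: 0.0003
```

Run:
```python
from h import *
print(manip.state()['ee_pos'])
a=manip.snapshot("side")[:,:,::-1][110:240,200:330]
b=manip.snapshot("wrist")[:,:,::-1]
cv2.imwrite("pics/side2.png",cv2.resize(a,None,fx=4,fy=4,interpolation=2));cv2.imwrite("pics/w2.png",b)
```

```text
[0.56122693 0.17646688 0.1411812 ]
```

View pics/side2.png

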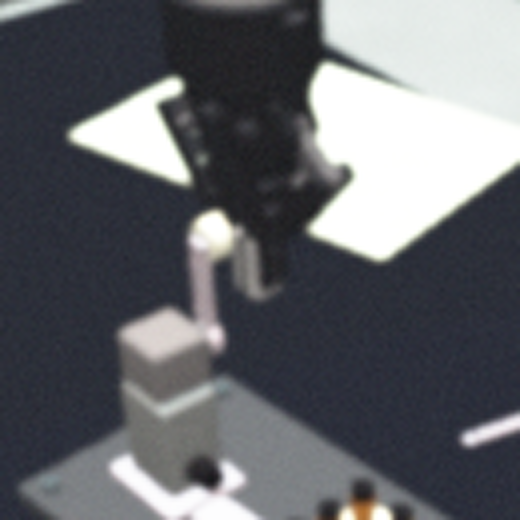

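View pics/w2.png

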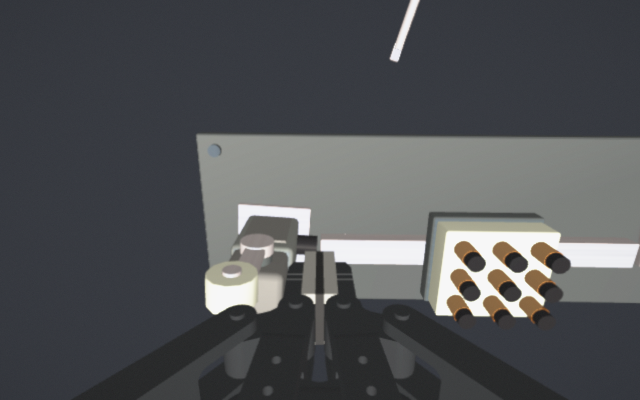

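Call:
jog_arm(moves=[{"x": -0.02,"y": 0.1,"z": -0.05,"rx": 0,"ry": 0,"rz": 0,"jaw": -1},{"x": -0.02,"y": 0.2,"z": -0.05,"rx": 0,"ry": 0,"rz": 0,"jaw": -1},{"x": -0.02,"y": 0.3,"z": -0.05,"rx": 0,"ry": 0,"rz": 0,"jaw": -1},{"x": -0.02,"y": 0.35,"z": -0.05,"rx": 0,"ry": 0,"rz": 0,"jaw": -1},{"x": -0.02,"y": 0.35,"z": -0.05,"rx": 0,"ry": 0,"rz": 0,"jaw": -1}])

```text
clock: 4.13
ee_pos: [0.5584, 0.2178, 0.1344]
tcp_rot: [[0.995, 0.099, 0.005], [0.099, -0.995, 0.005], [0.006, -0.005, -1.0]]
ft_force: [-1.1, -2.2, 1.5]
finger_gap: 0.0001
```

Run:
```python
from h import *
print(manip.state()['ee_pos'])
a=manip.snapshot("side")[:,:,::-1][110:240,200:330]
b=manip.snapshot("wrist")[:,:,::-1]
cv2.imwrite("pics/side3.png",cv2.resize(a,None,fx=4,fy=4,interpolation=2));cv2.imwrite("pics/w3.png",b)
```

```text
[0.55835056 0.21777153 0.1344004 ]
```

View pics/side3.png

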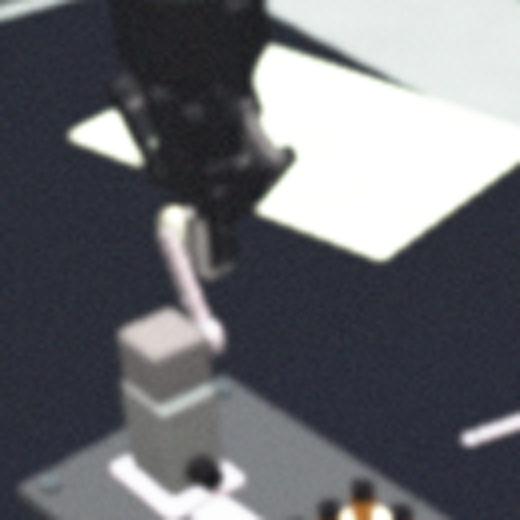

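View pics/w3.png

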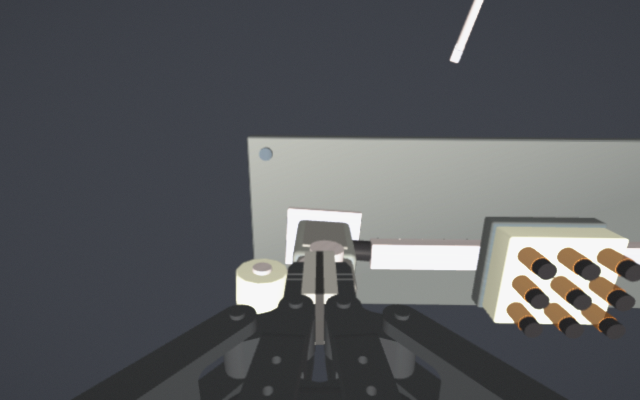

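Run:
```python
from h import *
c=manip.get_calibration("side");R=c['rotation'];K=c['mtx']
for th in (0,.3,.4,.5,.6,.65,.7,.8):
    s=60e-3*np.sin(th); P=np.array([.559-.07*s,.211+s,.097+.06*np.cos(th)])
    q=R.T@(P-c['position']); u=K[0,0]*q[0]/q[2]+K[0,2];v=K[1,1]*q[1]/q[2]+K[1,2]
    print(th,round(s,4),round((u-200)*4),round((v-110)*4))
```

```text
0 0.0 215 236
0.3 0.0177 194 227
0.4 0.0234 188 227
0.5 0.0288 182 227
0.6 0.0339 176 228
0.65 0.0363 174 229
0.7 0.0387 172 231
0.8 0.043 167 234
```

Call:
jog_arm(moves=[{"x": 0,"y": 0.04,"z": 0,"rx": 0,"ry": 0,"rz": 0,"jaw": -1},{"x": 0,"y": 0.04,"z": 0,"rx": 0,"ry": 0,"rz": 0,"jaw": -1},{"x": 0,"y": 0.04,"z": 0,"rx": 0,"ry": 0,"rz": 0,"jaw": -1}])

```text
clock: 4.48
ee_pos: [0.5588, 0.2204, 0.1344]
tcp_rot: [[0.995, 0.097, 0.005], [0.097, -0.995, 0.004], [0.006, -0.004, -1.0]]
ft_force: [0.3, -4.1, -1.3]
finger_gap: -0.0
```

Run:
```python
from h import *
print(manip.state()['ee_pos'])
a=manip.snapshot("side")[:,:,::-1][140:210,225:275]
cv2.imwrite("pics/side4.png",cv2.resize(a,None,fx=8,fy=8,interpolation=2))
```

```text
[0.55876646 0.220355   0.13440089]
```

View pics/side4.png

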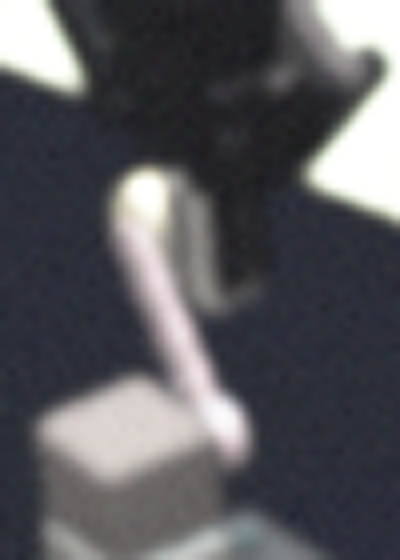

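Run:
```python
from h import *
c=manip.get_calibration("side");R=c['rotation'];K=c['mtx']
def pr(P):
    q=R.T@(P-c['position']); return np.array([K[0,0]*q[0]/q[2]+K[0,2],K[1,1]*q[1]/q[2]+K[1,2]])
for th in (0,.4,.5,.55,.6,.65,.7,.8):
    s=60e-3*np.sin(th); P=np.array([.549-.07*s,.211+s,.097+.06*np.cos(th)])
    a=pr(P);b=pr(np.array([.549,.211,.097])); d=a-b
    print(th,np.round((a-[225,140])*8),np.round((b-[225,140])*8),np.degrees(np.arctan2(-d[0],-d[1])).round(1))
```

```text
0 [198. 244.] [214. 432.] 4.9
0.4 [144. 226.] [214. 432.] 18.8
0.5 [132. 227.] [214. 432.] 21.7
0.55 [127. 228.] [214. 432.] 23.1
0.6 [122. 229.] [214. 432.] 24.5
0.65 [117. 231.] [214. 432.] 25.9
0.7 [112. 234.] [214. 432.] 27.3
0.8 [103. 241.] [214. 432.] 30.1
```

Call:
jog_arm(moves=[{"x": 0,"y": 0.05,"z": 0,"rx": 0,"ry": 0,"rz": 0,"jaw": -1},{"x": 0,"y": 0.05,"z": 0,"rx": 0,"ry": 0,"rz": 0,"jaw": -1},{"x": 0,"y": 0.05,"z": 0,"rx": 0,"ry": 0,"rz": 0,"jaw": -1},{"x": 0,"y": 0.05,"z": 0,"rx": 0,"ry": 0,"rz": 0,"jaw": -1}])

```text
clock: 4.87
ee_pos: [0.5588, 0.226, 0.1345]
tcp_rot: [[0.995, 0.097, 0.005], [0.097, -0.995, 0.004], [0.006, -0.004, -1.0]]
ft_force: [-0.2, -4.3, -0.9]
finger_gap: 0.0002
```

Run:
```python
from h import *
print(manip.state()['ee_pos'])
a=manip.snapshot("side")[:,:,::-1][140:210,225:275]
cv2.imwrite("pics/side5.png",cv2.resize(a,None,fx=8,fy=8,interpolation=2))
```

```text
[0.55883262 0.22602159 0.13445024]
```

View pics/side5.png

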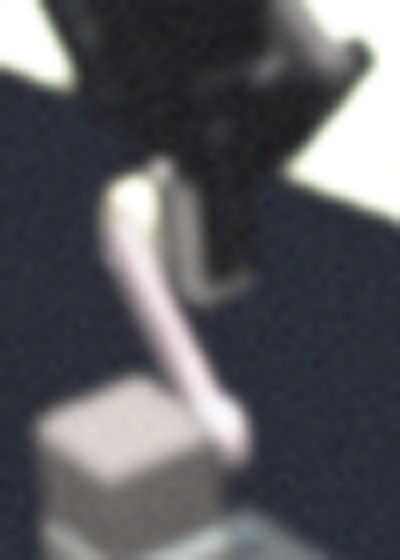

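Call:
jog_arm(moves=[{"x": 0,"y": 0.01,"z": 0,"rx": 0,"ry": 0,"rz": 0,"jaw": -1},{"x": 0,"y": 0.01,"z": 0,"rx": 0,"ry": 0,"rz": 0,"jaw": -1},{"x": 0,"y": 0.01,"z": 0,"rx": 0,"ry": 0,"rz": 0,"jaw": -1},{"x": 0,"y": 0.01,"z": 0,"rx": 0,"ry": 0,"rz": 0,"jaw": -1},{"x": 0,"y": 0.01,"z": 0,"rx": 0,"ry": 0,"rz": 0,"jaw": -1},{"x": 0,"y": 0.01,"z": 0,"rx": 0,"ry": 0,"rz": 0,"jaw": -1},{"x": 0,"y": 0.01,"z": 0,"rx": 0,"ry": 0,"rz": 0,"jaw": -1},{"x": 0,"y": 0.01,"z": 0,"rx": 0,"ry": 0,"rz": 0,"jaw": -1},{"x": 0,"y": 0.01,"z": 0,"rx": 0,"ry": 0,"rz": 0,"jaw": -1},{"x": 0,"y": 0.01,"z": 0,"rx": 0,"ry": 0,"rz": 0,"jaw": -1},{"x": 0,"y": 0.01,"z": 0,"rx": 0,"ry": 0,"rz": 0,"jaw": -1},{"x": 0,"y": 0.01,"z": 0,"rx": 0,"ry": 0,"rz": 0,"jaw": -1}])

```text
clock: 5.92
ee_pos: [0.5589, 0.2268, 0.1344]
tcp_rot: [[0.995, 0.097, 0.005], [0.097, -0.995, 0.004], [0.006, -0.004, -1.0]]
ft_force: [0.7, -4.8, -2.3]
finger_gap: 0.0
```

Call:
jog_arm(moves=[{"x": 0,"y": -0.2,"z": 0,"rx": 0,"ry": 0,"rz": 0,"jaw": -1},{"x": 0,"y": -0.4,"z": 0,"rx": 0,"ry": 0,"rz": 0,"jaw": -1},{"x": 0,"y": -0.65,"z": 0,"rx": 0,"ry": 0,"rz": 0,"jaw": -1},{"x": 0,"y": -0.65,"z": 0,"rx": 0,"ry": 0,"rz": 0,"jaw": -1},{"x": 0,"y": -0.65,"z": 0.3,"rx": 0,"ry": 0,"rz": 0,"jaw": -1},{"x": 0,"y": -0.65,"z": 0.6,"rx": 0,"ry": 0,"rz": 0,"jaw": -1},{"x": 0,"y": -0.65,"z": 0.9,"rx": 0,"ry": 0,"rz": 0,"jaw": -1},{"x": 0,"y": -0.65,"z": 0.9,"rx": 0,"ry": 0,"rz": 0,"jaw": -1},{"x": 0,"y": -0.65,"z": 0.9,"rx": 0,"ry": 0,"rz": 0,"jaw": -1}])

```text
clock: 6.67
ee_pos: [0.5597, 0.1497, 0.2446]
tcp_rot: [[0.995, 0.097, 0.009], [0.097, -0.995, 0.006], [0.01, -0.005, -1.0]]
ft_force: [0.3, 1.4, -1.3]
finger_gap: 0.0
```

Run:
```python
from h import *
print(manip.state())
cv2.imwrite("pics/side6.png",manip.snapshot("side")[:,:,::-1])
```

```text
{'clock': 6.6667, 'qpos': array([  -5.05501302,   25.79365684,  -21.76425912,   97.61696793,
         10.86092004,   58.05246134, -114.97004549]), 'dq': array([-0.26802535,  2.50638456,  0.68113766,  2.50628646,  0.57672442,
       -1.15789388, -0.24523853]), 'effort': array([  0.27695627, -88.97106886,  -5.24663866, -39.48461652,
        -0.18447732,   0.58952708,   0.18121209]), 'ee_pos': array([0.55974485, 0.14972342, 0.24462385]), 'tcp_rot': array([[ 0.99526196,  0.09679718,  0.00916157],
       [ 0.0967462 , -0.99529187,  0.00585385],
       [ 0.00968507, -0.00493977, -0.9999409 ]]), 'ft_force': array([ 0.26638433,  1.39392431, -1.25971247]), 'moment': array([-0.02681229,  0.06393738, -0.03062842]), 'finger_gap': 3.581037622572086e-05}
```

View pics/side6.png

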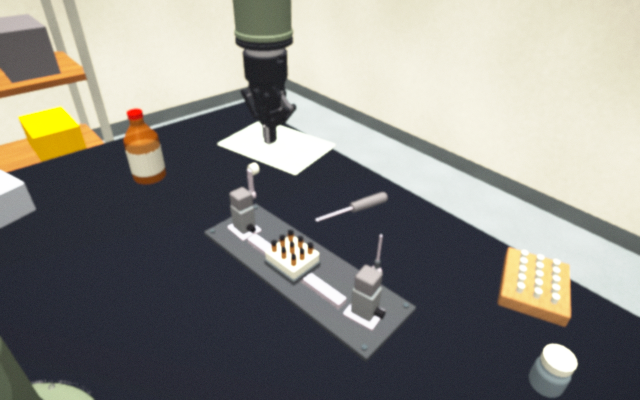

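Run:
```python
from cell import manip
print(manip.hand_in())
```

```text
the job is handed in; nothing more can be done
None
```

I pushed the roller arm outward, to its +y side (away from the vial rack), with the closed fingers. It leaned about 0.6–0.65 rad, well past the 0.4 rad trip point. I held it there for just over 1 s, backed off and handed the job in at about 6.7 s.

- **Lean during the hold:** I estimated this from the side camera, where the edge, arm-angle and finger-position readings agreed only to about 0.1 rad. The push force read 4–5 N. That is above the 3 N quoted for 0.6 rad, so the lean may be a little more than I estimated. I had no direct signal that the switch tripped.
- **After release:** The last side picture shows the roller back upright at pixel (253, 169), where it started. The whisker and the rest of the scene look unchanged, and the tool is clear at z = 0.245 m. The small force still read there (under 2 N) is sensor noise.
- **Other switch:** The tool was well above the whisker when it passed that end of the rail (TCP at about 0.315 m, whisker tip at 0.179 m), and the whisker was never touched.

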